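# Gauge a spindle sleeve and clamp it three clicks

## Task

Two steel sleeves stand by the bench clamp, and only one of them has a bore wide enough for its gauge pin: slide that one fully down over the pin and let go of it. Then take the clamp's ratchet lever by its upright handle and swing it clockwise (seen from above) exactly three clicks, never a fourth, so that the jaw closes on the sleeve. The lever springs back if released, so finish still holding it at the third click, and leave the shoe last, the jar and the hammer where they are.

Things in the scene. Friction and masses are not known exactly. Their poses are not given: they have to be found in the camera images.
- clamp: Fixed grey bench clamp: a flat plate 150 (x) by 240 (y) by 12 mm thick. Origin on the bench under the plate (its y from -108 to +132 mm), z up. In its frame the gauge pin stands at (0, +85) mm, the lever's pivot at (0, -45) mm; between them a ram with a flat jaw runs along +y towards the pin, its top 32 mm above the bench.
- pin_top (a point): Tip of the upright steel gauge pin, diameter 14 mm with a conical tip; the tip is 48 mm above the bench, 36 mm above the plate.
- hub (a point): On the vertical pivot axis of the lever, 60 mm above the bench; its axes are parallel to the clamp's. At joint value q the lever's arm points from here 65 degrees + q clockwise (seen from above) from the clamp's +x axis.
- handle: Upright round black handle, free to spin about its own axis, at the free end of the lever, 21 mm diameter, 50 mm tall above the lever's flat arm; origin at its foot on the axis, 54 mm above the bench, 110 mm from the pivot axis. Grip it from above.
- handle_mid (a point): Point on the handle's axis to grip at, 83 mm above the bench (the handle's top is at 104 mm); it moves on a circle of 110 mm about the pivot.
- lever (a joint): Ratchet lever angle, rad, growing clockwise seen from above; it starts in slack, 0 to 0.13. Clicks are felt (some 2 N more at the handle, then giving way) at 0.25, 0.47, 0.69 and 0.91; the hollow after the third is at 0.80. A spring pushes back with up to about 10 N at the handle: released there, it slips back a click or more.
- jaw: Flat sprung jaw on the end of the ram, 26 mm wide, 18 mm high, centred 23 mm above the bench; origin at the centre of its pressing face, which looks along the clamp's +y at the pin. The lever drives it 36 mm per rad. It begins to press on a seated sleeve a little before the third click.
- sleeve_wide: The sleeve that fits: steel tube standing on end, outer diameter 32 mm, height 40 mm, bore 18 mm, 90 g; origin at the centre of its lower end.
- sleeve_wide_mid (a point): Centre of the fitting sleeve, half-way up (20 mm above its lower end), z along its bore.
- sleeve_narrow_mid (a point): Centre, half-way up, of the sleeve that does not fit: same outer diameter 32 mm and height 40 mm, but bore 11 mm (visibly thicker wall). The two sleeves stand upright on the bench left of the clamp, either may be the nearer.
- last: Bystander: wooden shoe last, 250 by 70 by 95 mm, beyond the clamp; origin under its middle.
- jar: Bystander: glass jar with a metal lid, diameter 80 mm, height 100 mm, to the right; origin at its underside.
- hammer: Bystander: hammer lying on the bench on the right, 240 mm long; origin under its middle.
Mind the look-alikes: they are no part of the job. Leave any yellow look-alike of the sleeve_wide alone.

How it is judged:
By the outcome, as a careful person would: the job done as asked, in the order asked, and still so for the second after the job is handed in, while the arm keeps its last pose, push and grip.
It also fails if it takes over 48 s, if anything falls off the work surface, if the arm or the gripper's body presses on something with over 40 N, if the wrist force passes 120 N, or if a joint passes its speed limit or range.

## Robot

A 6-joint arm with a two-finger parallel gripper is mounted at the origin on the work surface. World frame = base frame: x ahead of the robot, y to its left, z up, the work surface at z = 0. Lengths are in mm, angles in rad, forces in N, time in s.
With the tool pointing down it reaches from about 350 to 1000 mm from the base axis. Payload 7.1 kg.
Tool frame: the origin (TCP) lies between the finger pads; the fingertips stand 14 mm ahead of it and the grasp point (between the pads) lies 5 mm behind it; z points along the fingers, y is the direction in which the jaws open and shut (so a half turn about z gives the same grasp; the last joint's range is limited). The gripper opens to 85 mm and grips with 20 to 120 N. Pads are 22 mm wide; open, the fingers measure 114 mm over their backs; the gripper's body (76 mm by 85 mm) begins 54 mm behind the grasp point. The pads swing forward as they close: fully open they stand 13 mm farther back than shut.
Start: joints at [-0.019, 0.423, 1.63, -0, 1.089, -0.019], TCP at [624.984, 0.026, 245.319] pointing down, gripper open.
Joint ranges: [-3, 3], [-0.9, 2.11], [0.09, 2.58], [-1.31, 4.45], [0.11, 2.69], [-2.54, 2.54]. Speed limits (rad/s): [2.39, 2.39, 3.01, 3.14, 3.14, 3.14].

## Interface

Orientations are given as [roll, pitch, yaw] about the fixed x, y, z axes, in that order (R = Rz(yaw) Ry(pitch) Rx(roll)).
In Python, from plant import ctrl gives the robot as it stands. The module is installed in compiled form; this text tells all that it offers. Calls block until the motion is done:
- ctrl.goto(position, orientation): joint-space move of the TCP to a pose.
- ctrl.line_to(position, rotation=None, speed=150): straight line of the TCP; rotation=None keeps the orientation; speed is the mean speed in mm/s.
- ctrl.move_joints(angles): joint-space move.
- ctrl.grip(opening): finger opening in mm; the grip force is fixed at half the most; returns when the fingers have stopped.
- ctrl.hold(seconds).
- ctrl.ik(position, orientation): joint angles nearest the present ones, or None.
- ctrl.sense(): the state.
- ctrl.snapshot(name): name is "scene" or "side" or "wrist"; returns a dict with "img" (400x640x3 uint8, red, green, blue), "vertical_fov" (degrees; the focal length in pixels is half the picture's height over the tangent of half this angle, whatever the lens; pixels are square), "cx", "cy" (the principal point, pixels), "k1" (the pictures are not rectified: a ray, as slopes to the right and down, at radius r is drawn at 1 + k1 r^2 times it, then the intrinsics apply), "rvec" (rotation vector, rad) and "tvec" (3), from world to camera coordinates, as OpenCV has them; the wrist camera has in their place "hand_eye" (4x4, takes a point from camera to tool coordinates, whose origin is the TCP and whose axes are the flange's). Camera axes: x right, y down, z forward; pixel columns grow to the right and rows downward; lengths in mm; the calibration is good to about 2 mm. A picture is of the moment at which its call begins: read the wrist's pose just before it. There is no depth.
A pose or a line that the arm cannot do raises ctrl.IKError and nothing moves.
- ctrl.sign_off(): hands the job in, once; it reports no verdict.
The state is a dict: "clock": time; "joints": joint angles; "joint_velocities": joint speeds; "joint_efforts": joint torques, N m; "eef_pos": TCP position; "eef_rot": TCP orientation; "contact_force": force on the tool from outside, world axes, zero at the start; "torque": the same for the moment, N m; "opening": finger opening in mm.
Only numpy, scipy, OpenCV 4.12 (cv2) and the standard library are available. Lean on these libraries where they do the work, as an engineer would, in place of code of your own. Each camera call takes 0.05 s, during which the arm holds its last target. There are 200 camera calls.

## Working session

There is one attempt and no reset: what is moved stays moved. The work goes in short steps, each a Python script; the robot and the scene stay as the last script left them, time stands still between calls to the robot, and variables do not carry over. Pictures are saved under pics/ and viewed, about 8 in all and at most 12, crops included, and the job is handed in when it is done.

```bash
mkdir -p pics
cat > h.py <<'E'
import numpy as np, cv2
from plant import ctrl
from scipy.spatial.transform import Rotation as R
def snap(n):
    s=ctrl.sense(); d=ctrl.snapshot(n)
    f=200/np.tan(np.radians(d["vertical_fov"]/2)); K=np.array([[f,0,d["cx"]],[0,f,d["cy"]],[0,0,1]])
    if "hand_eye" in d:
        T=np.eye(4); T[:3,:3]=R.from_euler('xyz',s["eef_rot"]).as_matrix(); T[:3,3]=s["eef_pos"]
        T=np.linalg.inv(T@np.array(d["hand_eye"]))
        d["Rm"],d["t"]=T[:3,:3],T[:3,3]
    else:
        d["Rm"]=cv2.Rodrigues(np.array(d["rvec"],float))[0]; d["t"]=np.array(d["tvec"],float).ravel()
    d["K"]=K; return d
def und(d,uv):
    K=d["K"]; p=(np.array(uv,float)-K[:2,2])/K[0,0]; q=p.copy()
    for _ in range(30): q=p/(1+d["k1"]*(q@q))
    return q
def onz(d,uv,z):
    r=d["Rm"].T@np.append(und(d,uv),1); c=-d["Rm"].T@d["t"]
    return (c+r*(z-c[2])/r[2])
def proj(d,P):
    p=d["Rm"]@np.array(P,float)+d["t"]; q=p[:2]/p[2]; return d["K"][:2,2]+d["K"][0,0]*q*(1+d["k1"]*(q@q))
def save(img,name): cv2.imwrite("pics/"+name,cv2.cvtColor(img,cv2.COLOR_RGB2BGR))
E
python3 - <<'E'
from h import *
import pickle
D={n:snap(n) for n in("scene","side","wrist")}
pickle.dump(D,open("d0.pkl","wb"))
for n in D: save(D[n]["img"],n+"0.png"); print(n,D[n]["K"][0,0],-D[n]["Rm"].T@D[n]["t"],D[n]["Rm"][2])
E
```

```text
scene 517.4611131222323 [1320.07264875 -515.29949874 1088.65501298] [-0.55053123  0.33865025 -0.76304087]
side 432.505858289935 [135.3751461  584.56505634 664.75241448] [ 0.44493605 -0.67123239 -0.59285663]
wrist 278.303164457854 [624.94998017  65.90444275 373.63705477] [-0.00109483 -0.25887624 -0.96590988]
```

View pics/scene0.png

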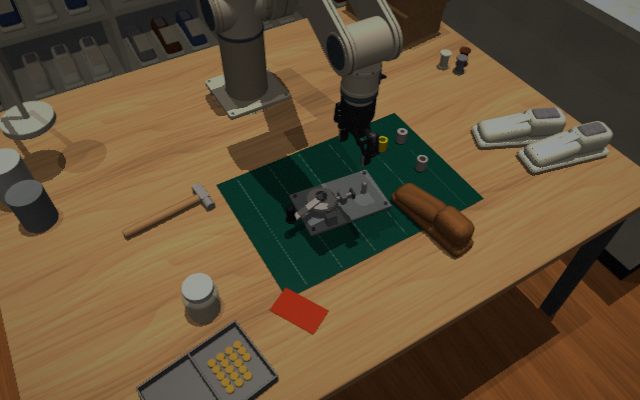

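View pics/wrist0.png

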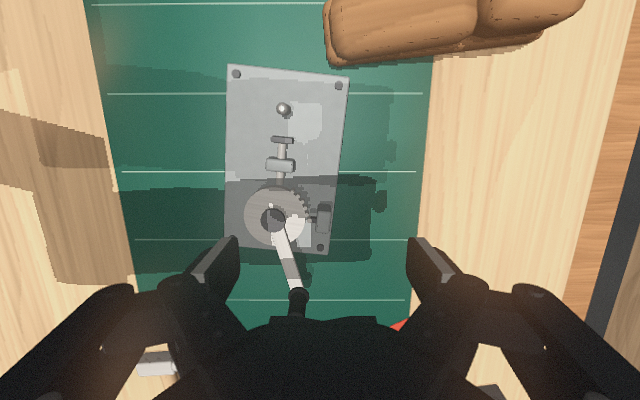

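The scene view shows three sleeve-like items: grey at (402,134), grey at (422,162) and yellow at (383,144), which is the look-alike to leave alone. The clamp is at about (340,203). In the wrist view the pin is at (284,108), the hub at (272,220) and the handle at (298,297). Next I'll enlarge the sleeves and look at the side view.

Run:
```python
from h import *
import pickle
D=pickle.load(open("d0.pkl","rb"))
S=D["scene"];W=D["wrist"]
for uv in((402,140),(422,168),(383,150)): print(onz(S,uv,20))
print("pin",onz(W,(284,108),48),"hub",onz(W,(272,220),60))
for n,z in(("tl",(229,65)),("tr",(349,78)),("br",(328,254)),("bl",(224,246))): print(n,onz(W,z,12))
c=cv2.resize(S["img"][115:185,365:445],None,fx=5,fy=5,interpolation=cv2.INTER_CUBIC)
P=[onz(S,(402,140),20),onz(S,(422,168),20)]
print([proj(D["side"],p) for p in P])
sd=cv2.resize(D["side"]["img"],(560,350))
im=np.zeros((350,960,3),np.uint8); im[:,:400]=c; im[:,400:]=sd
save(cv2.resize(im,(800,292)),"c1.png")
```

```text
[475.47795065 289.66130638  20.        ]
[597.88839858 269.59055743  20.        ]
[481.83660645 215.359039    20.        ]
pin [581.61787707  80.14940269  48.        ] hub [564.1932641  -48.28758517  60.        ]
tl [512.52735807 131.32131825  12.        ]
tr [656.78765642 116.40963326  12.        ]
br [ 632.30688627 -117.23225562   12.        ]
bl [ 484.86404786 -104.83976767   12.        ]
[array([252.36998906, 348.35898377]), array([209.05917059, 308.59708946])]
```

View pics/c1.png

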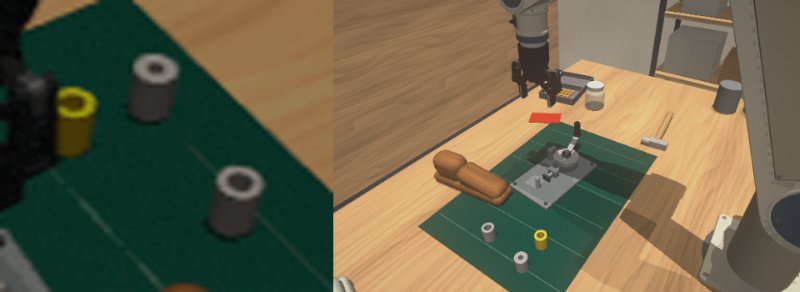

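The grey sleeve at scene (422,162) has the thin wall and wide bore, so it is the one that fits. The one at (402,134) has a thick wall and is the narrow one, and the yellow one stays alone. I'll move the wrist camera over them to confirm and refine the positions.

Run:
```python
from h import *
import pickle
s=ctrl.sense(); print(s["eef_rot"],s["opening"],s["clock"])
ctrl.goto([585,190,245],s["eef_rot"])
ctrl.hold(.2)
W=snap("wrist"); pickle.dump(W,open("w1.pkl","wb")); print(ctrl.sense()["clock"],ctrl.sense()["eef_pos"])
save(cv2.resize(W["img"][:320],None,fx=1.25,fy=1.25,interpolation=cv2.INTER_CUBIC),"w1.png")
for p in ((598,270,40),(475,290,40),(581,80,48)): print(proj(W,p))
```

```text
[-3.14034918e+00 -1.10086718e-05  1.57080891e+00] 85.07708542585294 0.15
1.2 [585.5036068  188.58314419 244.98300005]
[333.05275334 106.87642669]
[224.32921912  88.87684019]
[319.16506021 260.46024657]
```

View pics/w1.png

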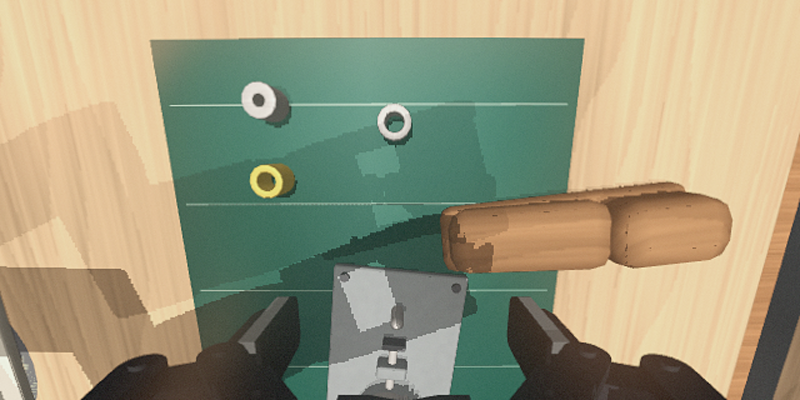

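The wrist view confirms it: the wide-bore ring is at (394,120) in the crop, the narrow one at (259,99), the yellow one at (267,180), and the pin tip is near (396,315). The scene and wrist estimates differ, so I'll cross-check them numerically.

Run:
```python
from h import *
import pickle
D=pickle.load(open("d0.pkl","rb"));W=pickle.load(open("w1.pkl","rb"));S=D["scene"];V=D["side"];W0=D["wrist"]
ctrl.hold(.3);print(ctrl.sense()["eef_pos"])
def ring(uv,r=24):
    u,v=uv; g=cv2.cvtColor(W["img"],cv2.COLOR_RGB2GRAY)[v-r:v+r,u-r:u+r]
    m=(g>165).astype(np.uint8); c=max(cv2.findContours(m,cv2.RETR_EXTERNAL,cv2.CHAIN_APPROX_NONE)[0],key=cv2.contourArea)
    e=cv2.fitEllipse(c); return (e[0][0]+u-r,e[0][1]+v-r),e[1]
for uv in((315,97),(207,80)):
    c,ax=ring(uv); print("ring",c,ax,onz(W,c,40))
print("scene top",onz(S,(422.6,158.9),40),onz(S,(402.2,131.5),40))
# side crop: x offset 333 in view scaled; side px = (x-333)/ (560/960*800/640...) 
k=560*800/960/640
f=lambda x,y:((x-400*800/960)/k,y/(350*.8343/400))
for p in((488,226),(521,256),(541,233)): print("side top",f(*p),onz(V,f(*p),40))
a=lambda x,y:(x/1.25,y/1.25)
print("pin W",onz(W,a(397,308),48),onz(W,a(335,265),12),onz(W,a(467,276),12))
# plate in scene
for n,z in(("tl",(229,65)),("tr",(349,78)),("br",(328,254)),("bl",(224,246))): print(n,proj(S,onz(W0,z,12)),proj(V,onz(W0,z,12)))
a=cv2.resize(S["img"][155:245,280:400],None,fx=4,fy=4,interpolation=cv2.INTER_CUBIC)
b=cv2.resize(V["img"][185:305,240:400],None,fx=3,fy=3,interpolation=cv2.INTER_CUBIC)
c=cv2.resize(W["img"][205:320,220:420],None,fx=2.4,fy=2.4,interpolation=cv2.INTER_CUBIC)
save(np.vstack([a,c[:240]]),"ac.png");save(b,"b.png")
```

```text
[585.08380715 189.73412027 244.99834209]
ring (314.83166885375977, 93.74879455566406) (28.69001579284668, 47.884437561035156) [577.2622629  284.29134529  40.        ]
ring (204.62991523742676, 79.95024108886719) (27.35536766052246, 33.060489654541016) [453.66754654 299.59079156  40.        ]
scene top [583.83273318 278.67013142  40.        ] [461.81632354 297.28285928  40.        ]
side top (212.11428571428573, 309.583740004452) [577.35411942 277.92989057  40.        ]
side top (257.37142857142857, 350.6789267307067) [455.230977   297.62604391  40.        ]
side top (284.8, 319.1726169072448) [455.60059991 223.13409778  40.        ]
pin W [579.12825637  99.83963186  48.        ] [510.84448439 134.23654622  12.        ] [655.97898291 121.03017489  12.        ]
tl [364.96679052 168.80997992] [290.80167064 283.24860553]
tr [390.22536138 204.27957885] [241.29041618 251.16831344]
br [311.04805566 233.09054614] [311.79117181 199.94823315]
bl [287.96337765 193.85380091] [361.09313288 223.49179999]
```

View pics/ac.png

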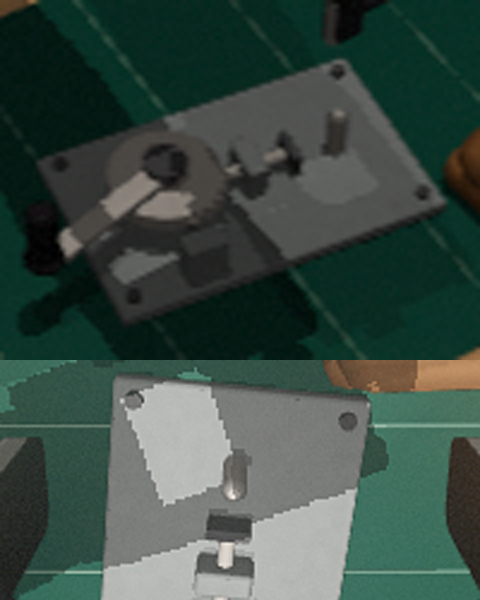

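The estimates agree once the top height is used: the wide sleeve is near (578,278) and the pin near (580,80). Now I'll take matched close wrist views directly above the pin and then the sleeve, so calibration bias cancels.

Run:
```python
from h import *
import pickle
r=[np.pi,0,np.pi/2]; out=[]
for n,p in(("pin",[580,16,178]),("slv",[579,212,170])):
    ctrl.goto(p,r); ctrl.hold(.5)
    print(ctrl.sense()["eef_pos"],ctrl.sense()["clock"])
    W=snap("wrist"); pickle.dump(W,open(n+".pkl","wb"))
    c=proj(W,[580,82,48] if n=="pin" else [579,278,40]).round().astype(int); print(n,c)
    u,v=c; u0,v0=u-60,max(v-60,0); out.append(cv2.resize(W["img"][v0:v0+120,u0:u0+120],(390,390),interpolation=cv2.INTER_CUBIC)); print(u0,v0)
save(np.hstack(out),"ps.png")
```

```text
[580.09006792  16.3850448  178.14720339] 2.775
pin [322 121]
262 61
[579.1370198  211.59630123 170.07934639] 4.125
slv [322 120]
262 60
```

View pics/ps.png

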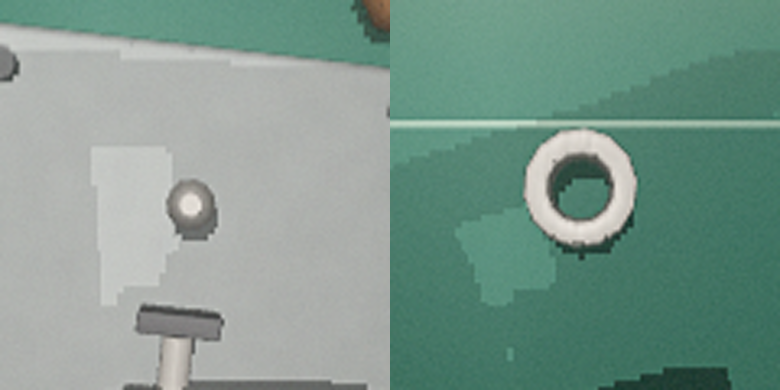

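The pin tip is at pixel (320.5,124.1) and the sleeve's ring centre at (320.8,117.5), with a thin wall and wide bore. Next I grasp and lift.

Run:
```python
from h import *
import pickle
P=pickle.load(open("pin.pkl","rb"));S=pickle.load(open("slv.pkl","rb"))
p=onz(P,(320.2,123.8),48); s=onz(S,(320.5,117.2),40); print("pin",p,"slv",s)
print("last corner",onz(P,(377,67),30),onz(P,(377,67),90))
np.save("pin.npy",p)
r=[np.pi,0,np.pi/2]
ctrl.goto([s[0],s[1],75],r)
ctrl.line_to([s[0],s[1],22],r,speed=80); ctrl.hold(.3)
print(ctrl.sense()["eef_pos"])
ctrl.grip(25); g=ctrl.sense(); print("grip",g["opening"],g["eef_pos"],g["contact_force"])
ctrl.line_to([s[0],s[1],130],r,speed=120)
ctrl.goto([p[0],p[1],130],r); ctrl.hold(.4)
g=ctrl.sense(); print(g["opening"],g["eef_pos"],g["contact_force"],g["clock"])
o=[]
for n,pt in(("side",[p[0],p[1],90]),("scene",[p[0],p[1],90])):
    d=snap(n);u,v=proj(d,pt).astype(int); o.append(cv2.resize(d["img"][v-50:v+50,u-50:u+50],(390,390),interpolation=cv2.INTER_CUBIC))
save(np.hstack(o),"carry.png")
```

```text
pin [578.39911483  79.89874217  48.        ] slv [577.79314962 280.8593474   40.        ]
last corner [630.65954498 130.4707583   30.        ] [619.74938422 120.03494485  90.        ]
[578.03662788 281.00811201  22.4413625 ]
grip 29.818588752354017 [578.01395055 280.96543448  22.23649227] [-0.10106466 -0.03345948  1.94186486]
29.86914431884644 [578.40282823  80.6788185  129.96919078] [ 1.00718851 -0.34580474 -0.75894275] 8.6417
```

View pics/carry.png

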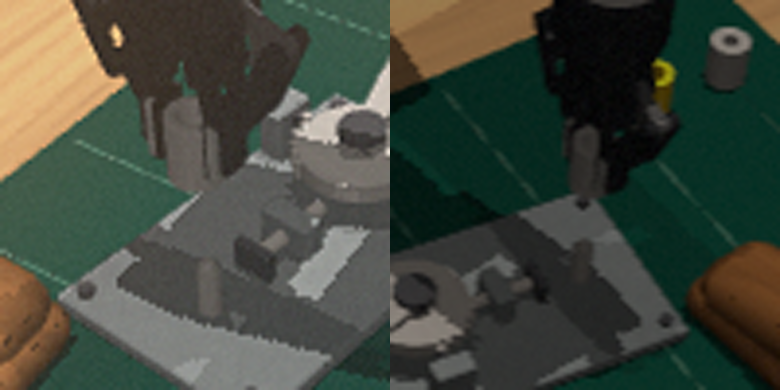

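The sleeve is held upright above the pin in both views. I'll yaw the tool by -25° so its body clears the last, then lower in force-watched steps.

Run:
```python
from h import *
p=np.load("pin.npy"); r=[np.pi,0,np.pi/2-np.radians(25)]
ctrl.goto([p[0],p[1],80],r); ctrl.hold(.5)
g=ctrl.sense(); f0=np.array(g["contact_force"]); print(g["eef_pos"],f0,g["opening"])
for z in (70,64,58,52,46,40,36,34.5):
    ctrl.line_to([p[0],p[1],z],r,speed=40); g=ctrl.sense(); f=np.array(g["contact_force"])-f0
    print(z,np.round(g["eef_pos"],1),f.round(1))
    if abs(f[2])>12 or np.hypot(*f[:2])>12: print("STOP"); break
print(g["clock"])
```

```text
[578.51600794  79.93476397  80.27605379] [-0.65952184  0.40915696 -1.19199501] 29.635588451080828
70 [578.   79.9  69.4] [ 0.6 -0.5  0.6]
64 [578.2  79.9  63.7] [ 0.6 -0.2  0.7]
58 [578.2  79.9  57.7] [ 0.4 -0.1  0.4]
52 [578.2  79.9  51.7] [ 0.8 -0.2 -0.1]
46 [578.1  79.9  45.6] [ 1.1 -1.   0.7]
40 [578.1  79.9  39.6] [0.1 0.2 0.3]
36 [578.2  79.9  35.7] [ 1.3 -1.   1.3]
34.5 [578.3  79.9  34.4] [ 1.2 -0.   0.9]
12.1417
```

Run:
```python
from h import *
import pickle
p=np.load("pin.npy"); r=[np.pi,0,np.pi/2-np.radians(25)]
ctrl.grip(48); ctrl.line_to([p[0],p[1],110],r,speed=120)
ctrl.goto([600,-200,200],[np.pi,0,np.pi/2]); ctrl.hold(.5)
print(ctrl.sense()["eef_pos"],ctrl.sense()["clock"])
W=snap("wrist");S=snap("scene"); V=snap("side"); pickle.dump((W,S,V),open("h.pkl","wb"))
a=cv2.resize(W["img"],(560,350))
def crop(d,pt,h):
    u,v=proj(d,pt).astype(int); return cv2.resize(d["img"][v-h:v+h,u-h:u+h],(240,240),interpolation=cv2.INTER_CUBIC)
b=np.vstack([crop(S,[p[0],p[1],40],30),crop(V,[p[0],p[1],40],30)])
im=np.zeros((480,800,3),np.uint8); im[:350,:560]=a; im[:,560:]=b; save(im,"rel.png")
print(proj(S,[p[0],p[1],52]),proj(S,[p[0],p[1],40]))
```

```text
[ 600.07930537 -199.70725255  199.9789175 ] 14.8667
[363.99038712 180.81820672] [363.65224085 183.7783388 ]
```

View pics/rel.png

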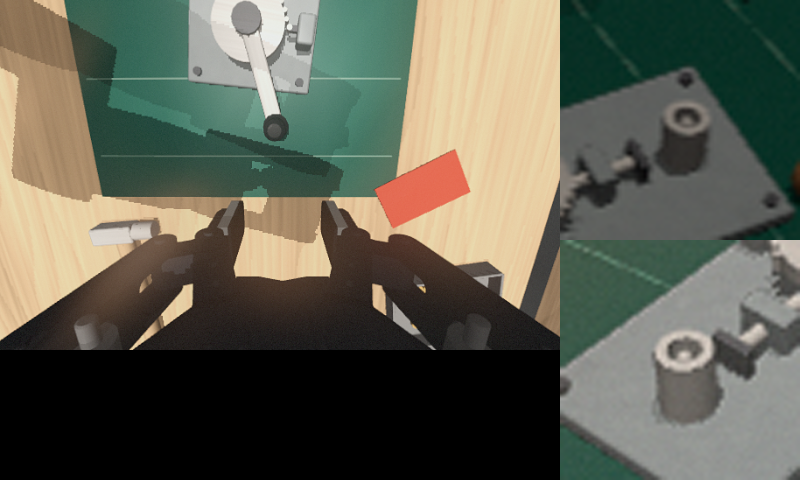

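The sleeve is seated on the plate with the pin tip just below its rim. The handle top is at wrist pixel (314,145) and the hub cap at (281,17). Next I compute the lever geometry and grip the handle.

Run:
```python
from h import *
import pickle
W,S,V=pickle.load(open("h.pkl","rb")); p=np.load("pin.npy")
h=onz(W,(314.0,144.6),104); 
for z in(60,66,72): print("hub img",onz(W,(281,17),z)[:2])
print("handle",h)
# joint fit: hub = pin+R(yaw)(0,-130), |h-hub|=110, yaw prior
for yd in(-5,-5.5,-6,-6.5,-7):
    y=np.radians(yd); hub=p[:2]+130*np.array([np.sin(y),-np.cos(y)]); d=h[:2]-hub
    print(yd,hub.round(1),np.hypot(*d).round(1),"q",(-np.arctan2(d[1],d[0])-np.radians(65)+y).round(3))
# yaw from plate corners seen in pin.pkl and w0
r=[np.pi,0,np.pi/2]
ctrl.goto([h[0],h[1],140],r)
ctrl.line_to([h[0],h[1],78],r,speed=80); ctrl.hold(.3)
g=ctrl.sense(); print(g["eef_pos"],g["contact_force"])
ctrl.grip(15); ctrl.hold(.2); g=ctrl.sense(); print(g["opening"],g["eef_pos"],np.round(g["contact_force"],1),g["clock"])
np.save("h0.npy",h)
```

```text
hub img [564.90601269 -47.27585817]
hub img [565.69546918 -49.20643206]
hub img [566.48492568 -51.13700595]
handle [ 593.63033383 -151.97521377  104.        ]
-5 [567.1 -49.6] 105.8 q 0.095
-5.5 [565.9 -49.5] 106.1 q 0.076
-6 [564.8 -49.4] 106.6 q 0.058
-6.5 [563.7 -49.3] 107.0 q 0.039
-7 [562.6 -49.1] 107.4 q 0.021
[ 593.87633635 -152.01492666   78.43506289] [ 0.89179332 -0.33529426 -0.01900132]
19.37155906138651 [ 593.70247867 -152.00009255   78.21514714] [-1.1  0.8  4.1] 17.2083
```

```bash
cat > sw.py <<'E'
from h import *
import sys
hub=np.array([564.5,-48.]); yaw=np.radians(-6); r=[np.pi,0,np.pi/2]
def Q(p): d=np.array(p[:2])-hub; return -np.arctan2(d[1],d[0])-np.radians(65)+yaw
h=np.load("h0.npy"); R0=np.hypot(*(h[:2]-hub))
def run(q1,dq=.02,speed=25):
    q=Q(ctrl.sense()["eef_pos"]); 
    while q<q1-1e-6:
        q=min(q+dq,q1); a=-(np.radians(65)+q)+yaw
        ctrl.line_to([*(hub+R0*np.array([np.cos(a),np.sin(a)])),78],r,speed=speed)
        g=ctrl.sense(); f=np.array(g["contact_force"]); t=np.array([np.sin(a),-np.cos(a)]); n=np.array([np.cos(a),np.sin(a)])
        print("%.3f act %.3f  tang %.1f rad %.1f z %.1f op %.1f t %.2f"%(q,Q(g["eef_pos"]),f[:2]@t,f[:2]@n,f[2],g["opening"],g["clock"]))
if __name__=="__main__": run(float(sys.argv[1]))
E
python3 sw.py 0.62
```

```text
0.078 act 0.077  tang -0.2 rad -0.9 z 5.0 op 19.6 t 17.46
0.098 act 0.098  tang 0.0 rad -0.9 z 5.9 op 19.5 t 17.71
0.118 act 0.119  tang 0.2 rad -1.8 z 7.2 op 19.8 t 17.96
0.138 act 0.139  tang -0.4 rad -1.0 z 6.0 op 19.5 t 18.21
0.158 act 0.157  tang -1.6 rad -2.0 z 4.6 op 19.6 t 18.46
0.178 act 0.176  tang -2.8 rad -1.8 z 4.9 op 19.6 t 18.71
0.198 act 0.197  tang -2.0 rad -2.3 z 6.6 op 19.8 t 18.96
0.218 act 0.218  tang -2.2 rad -2.7 z 6.1 op 19.4 t 19.21
0.238 act 0.239  tang -2.8 rad -2.1 z 5.5 op 19.8 t 19.46
0.258 act 0.260  tang -2.1 rad -2.8 z 6.8 op 19.6 t 19.71
0.278 act 0.280  tang -3.1 rad -2.9 z 6.8 op 19.6 t 19.96
0.298 act 0.301  tang -2.0 rad -2.1 z 6.9 op 19.7 t 20.21
0.318 act 0.321  tang -1.7 rad -1.3 z 6.3 op 19.7 t 20.46
0.338 act 0.341  tang -1.9 rad -2.8 z 6.3 op 19.8 t 20.71
0.358 act 0.361  tang -1.5 rad -1.2 z 5.9 op 20.1 t 20.96
0.378 act 0.378  tang -3.1 rad -2.0 z 5.6 op 19.7 t 21.21
0.398 act 0.394  tang -4.8 rad -2.4 z 5.0 op 19.8 t 21.46
0.418 act 0.414  tang -3.9 rad -2.5 z 5.1 op 19.5 t 21.71
0.438 act 0.435  tang -3.8 rad -2.3 z 4.4 op 19.7 t 21.96
0.458 act 0.455  tang -4.0 rad -1.6 z 5.6 op 19.6 t 22.21
0.478 act 0.475  tang -3.6 rad -2.3 z 6.1 op 19.8 t 22.46
0.498 act 0.495  tang -4.1 rad -2.2 z 5.3 op 19.2 t 22.71
0.518 act 0.515  tang -2.9 rad -1.8 z 4.5 op 19.4 t 22.96
0.538 act 0.534  tang -5.3 rad -2.7 z 5.5 op 19.2 t 23.21
0.558 act 0.554  tang -4.4 rad -2.1 z 5.9 op 19.5 t 23.46
0.578 act 0.574  tang -5.4 rad -2.0 z 5.1 op 19.4 t 23.71
0.598 act 0.593  tang -4.5 rad -1.8 z 5.7 op 19.6 t 23.96
0.618 act 0.608  tang -5.6 rad -2.0 z 3.8 op 19.6 t 24.21
0.620 act 0.608  tang -6.5 rad -1.7 z 2.9 op 19.6 t 24.46
```

Force rises after about 0.14, which matches the end of the slack. I'll go on in finer steps through the third click.

Run:
```python
from sw import *
run(0.79,dq=.012,speed=20); ctrl.hold(.3)
g=ctrl.sense(); print(Q(g["eef_pos"]),g["eef_pos"],np.round(g["contact_force"],1),g["clock"])
p=np.load("pin.npy"); o=[]
import pickle
S=snap("scene");V=snap("side"); pickle.dump((S,V),open("f.pkl","wb"))
for d,c in((V,[545,-10,50]),(S,[545,-20,50])):
    u,v=proj(d,c).astype(int); o.append(cv2.resize(d["img"][v-65:v+65,u-65:u+65],(400,400),interpolation=cv2.INTER_CUBIC)); print(u-65,v-65)
save(np.hstack(o),"fin.png")
```

```text
0.620 act 0.608  tang -7.2 rad -1.4 z 2.9 op 19.8 t 24.71
0.632 act 0.618  tang -7.9 rad -0.7 z 1.5 op 19.7 t 24.96
0.644 act 0.631  tang -7.4 rad -2.0 z 2.9 op 20.0 t 25.21
0.656 act 0.643  tang -7.6 rad -1.9 z 2.1 op 20.0 t 25.46
0.668 act 0.656  tang -7.4 rad -1.2 z 2.5 op 19.7 t 25.71
0.680 act 0.668  tang -6.6 rad -1.5 z 2.2 op 19.4 t 25.96
0.692 act 0.679  tang -6.3 rad -1.7 z 3.1 op 19.5 t 26.21
0.704 act 0.691  tang -7.2 rad -0.6 z 2.5 op 19.3 t 26.46
0.716 act 0.704  tang -8.2 rad -1.7 z 2.1 op 19.6 t 26.71
0.728 act 0.715  tang -7.3 rad -1.2 z 3.2 op 19.4 t 26.96
0.740 act 0.727  tang -6.3 rad -0.4 z 2.4 op 19.9 t 27.21
0.752 act 0.738  tang -8.1 rad -1.7 z 2.2 op 19.5 t 27.46
0.764 act 0.750  tang -7.0 rad -0.7 z 2.1 op 19.5 t 27.71
0.776 act 0.762  tang -6.9 rad 0.3 z 1.8 op 20.0 t 27.96
0.788 act 0.774  tang -7.8 rad -1.0 z 1.4 op 20.1 t 28.21
0.790 act 0.774  tang -8.3 rad -0.6 z 1.5 op 19.8 t 28.46
0.7740026088089241 [ 518.11583877 -145.9181121    78.25264288] [ 7.2 -4.1  1.6] 28.7583
251 159
261 122
```

View pics/fin.png

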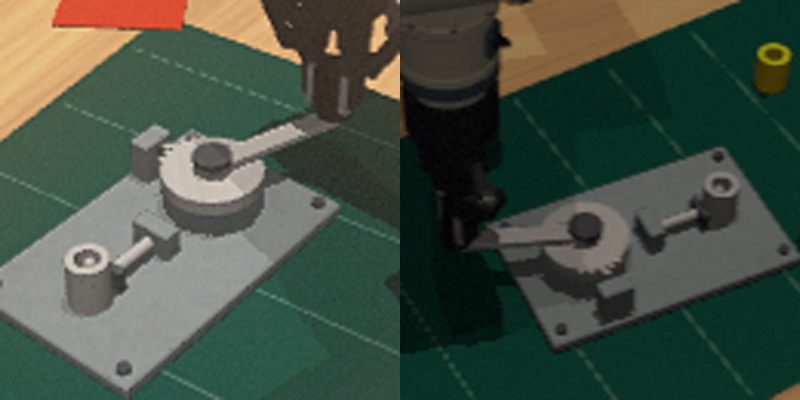

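The jaw is touching the sleeve, and the handle x gives q ≈ 0.77 (bounds 0.74–0.81), so it is past the 0.69 click. I'll nudge about 0.02 towards the 0.80 hollow, check and hand in.

Run:
```python
from sw import *
g=ctrl.sense(); q=Q(g["eef_pos"])
a=-(np.radians(65)+.812)+yaw
ctrl.line_to([*(hub+R0*np.array([np.cos(a),np.sin(a)])),78],r,speed=10); ctrl.hold(.8)
for _ in range(4):
    ctrl.hold(.2); g=ctrl.sense(); x=g["eef_pos"][0]
    print(q,Q(g["eef_pos"]),np.round(g["eef_pos"],2),np.round(g["contact_force"],1),g["opening"],g["clock"],"q from x",np.arccos((x-565)/110)-np.radians(71))
V=snap("side");S=snap("scene");o=[]
for d,c in((V,[580,80,40]),(S,[580,80,40])):
    u,v=proj(d,c).astype(int); o.append(cv2.resize(d["img"][v-35:v+35,u-35:u+35],(390,390),interpolation=cv2.INTER_CUBIC))
save(np.hstack(o),"fin2.png")
```

```text
0.7735517255278658 0.7963803486060136 [ 515.93 -144.87   78.26] [ 7.5 -3.2  1.7] 19.360875205292942 30.25 q from x 0.7940162670667761
0.7735517255278658 0.7963735499848165 [ 515.92 -144.88   78.24] [ 6.8 -3.7  1.5] 19.49751441253897 30.45 q from x 0.794076307485098
0.7735517255278658 0.7968393846778331 [ 515.88 -144.85   78.25] [ 7.5 -3.6  1.6] 19.572674785744297 30.65 q from x 0.7944754680401094
0.7735517255278658 0.7964613956091547 [ 515.92 -144.87   78.24] [ 7.4 -2.5  1.7] 19.64217839603175 30.85 q from x 0.7941330487492111
```

View pics/fin2.png

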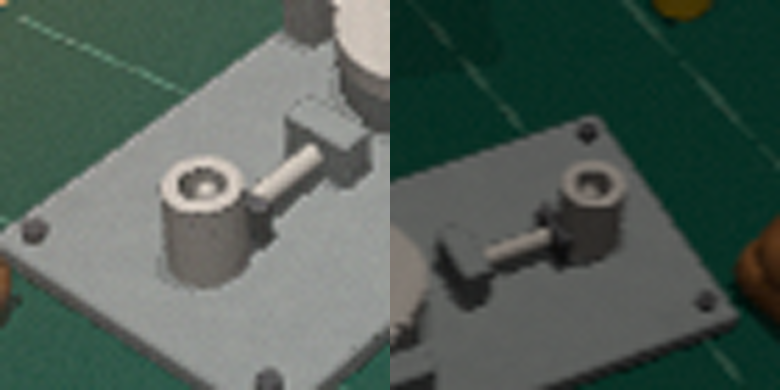

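The jaw is pressed against the seated sleeve, and the lever is held steady at q ≈ 0.795. Handing in.

```bash
python3 -c "
from plant import ctrl
print(ctrl.sign_off(), ctrl.sense()['clock'])"
```

```text
the job is handed in; nothing more can be done
the job is handed in; nothing more can be done
```

The wide-bore sleeve is seated on the gauge pin and released. The lever is still gripped at about 0.795 rad, in the hollow after the third click (0.80). I handed the job in at about 31 s of the 48 s allowed.

**Sleeve:** I lowered it over the pin with only about 1–2 N of contact. The pictures afterwards show it standing on the plate with the pin tip just below its rim. After the swing they show the jaw against it.

**Lever:** The handle position at the end was steady, and the lever pushes back with about 8 N.

**Bystanders:** I steered clear of the shoe last, jar, hammer, narrow sleeve and yellow look-alike. I took no separate final check of their positions.

**Less certain:**
- **Clicks:** they were hard to make out in the noisy force readings, so the three-click count rests mainly on geometry. That gives the angle to about ±0.04 rad, while the clicks on either side are about 0.1 rad away.
- **Lever radius:** I measured the handle at about 107 mm from the pivot instead of the stated 110 mm, so I followed an arc of about 108 mm. The final angle calculated with 110 mm agreed within 0.003 rad.

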